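Pump the countertop drinks keg up to pressure

TASK

The small steel drinks keg has been left venting: press its red-tipped vent lever down flat, then push the blue pump knob right down and let it spring back up, again and again, until the indicator pin on the lid stands fully out with its green band showing. Do not touch the pin itself, do not lift, tip or shove the keg along, and leave the glass, the lime and the dropper bottle where they stand. Finish with the pump knob back up.

Things in the scene. Friction and masses are not known exactly. Their poses are not given: they have to be found in the camera images.
- keg: squat brushed-steel drinks keg, 136 mm in diameter, 2.5 kg full, loose on the worktop; black screw lid 119 mm wide, its flat top 146 mm above the worktop. Origin: centre of the underside, z up; the tap sticks out 101 mm along -x, up to 81 mm high. On the lid (keg's x, y in mm): pump knob (0, -26), vent hinge (8, 34), indicator pin (38, 22). While the vent is open, pumping does not move the pin
- plunger (a joint): pump plunger, travel in m: 0 = knob up (rest), 0.026 = pushed fully down on its stop; it springs back by itself; pressing takes about 6 N at the top and 15 N at the bottom, a few newtons more when pushed fast
- plunger_top (a point): centre of the top of the blue pump knob (a round knob 41 mm in diameter, 14 mm thick, on a steel stem); 198 mm above the worktop at rest, 172 mm when fully down; moves with the knob
- vent (a joint): vent lever angle in rad: 0 = lying flat, shut; it starts raised, open, somewhere between 0.40 and 0.65 and stays where it is left; about 2 N of press straight down on its tip moves it
- vent_tip (a point): middle of the red pad on top of the vent lever, 34 mm from the hinge (the lever ends at 42 mm, 14 to 18 mm wide). Hinge axis along the keg's y, 162 mm above the worktop. Shut, the lever lies from the hinge towards the keg's -x (tap side) with this point at (-26, 34) mm in the keg's frame, 166 mm above the worktop; opening swings the tip up and back
- pin (a joint): rise of the pressure indicator pin in m: starts 0 to 0.007, fully out at about 0.020 to 0.022 (0.018 and more counts). With the vent shut a full stroke of the pump lifts it about 5 mm (the first up to 7 mm), a stroke of under 65 % little or nothing: 3 or 4 full strokes are needed. It stays up between strokes; extra strokes do no harm
- pin_top (a point): centre of the pin's yellow top; 154 mm above the worktop when the pin is in, 174 to 176 mm when it is fully out
- pin_rod: the pressure indicator pin: white, yellow top 12 mm in diameter, in a steel bezel on the lid; a green band 4 mm wide at its foot comes clear of the bezel when it is fully out. Not to be touched. Origin on its axis, 3 mm below its top, axes as the keg's
- glass: small clear drinking glass, 48 mm in diameter, 61 mm high, loose, left of the keg; origin: centre of its underside
- lime: green lime, about 54 x 48 x 48 mm, loose, left of and behind the keg; origin: its underside at the start
- dropper_bottle: small brown dropper bottle with a black teat, 34 mm in diameter, 102 mm high, loose, behind the keg; origin: centre of its underside

How it is judged:
By the outcome, as a careful person would: the job done as asked, in the order asked, and still so for the second after the job is handed in, with the robot touching nothing.
It also fails if it takes over 38 s, if anything falls off the work surface, if the arm or the gripper's body presses on something with over 40 N, if the wrist force passes 120 N, or if a joint passes its speed limit or range.

ROBOT

A 7-joint arm with a two-finger parallel gripper is mounted at the origin on a cart in front of the work surface, level with it; the furniture and walls round the work are solid. World frame = base frame: x ahead of the robot, y to its left, z up, the work surface at z = 0. Lengths are in m, angles in rad, forces in N, time in s.
With the tool pointing down it reaches from about 0.4 to 0.85 m from the base axis. Payload 10.4 kg.
Tool frame: the origin (TCP) lies between the finger pads; the fingertips stand 17 mm ahead of it and the grasp point (between the pads) lies 2 mm behind it; z points along the fingers, y is the line along which they close (so a half turn about z gives the same grasp; the last joint's range is limited). The gripper opens to 87 mm and grips with 3 to 60 N. Pads are 19 mm wide; open, the fingers measure 117 mm over their backs; the gripper's body (75 mm by 190 mm) begins 51 mm behind the grasp point.
Start: joints at [1.112, 0.332, -0.065, 1.46, 0.022, 1.35, -0.088], TCP at [0.264, -0.567, 0.24] pointing down, gripper open.
Joint ranges: [-2.6, 2.6], [-0.5, 2.12], [-1.47, 1.34], [0.16, 2.42], [-1.27, 4.41], [0.06, 2.06], [-2.6, 2.6]. Speed limits (rad/s): [2.22, 2.22, 2.79, 2.79, 3.14, 3.14, 3.14].

INTERFACE

Orientations are given as a unit quaternion [x, y, z, w].
In Python, from plant import monitor, vision, env gives the robot as it stands.
- The arm moves only by the tool send_rows, never from a script. Its arguments are lists of equal length, an entry for each row: "hand": the closure, from 0 (fully open) to 1 (shut); "xyz": the shift along the tool's x, y, z in cm, a list of three; "twist": the turn, a rotation vector about the tool's x, y, z in rad, a list of three. In form: {"hand": [hand, ...], "xyz": [[x, y, z], ...], "twist": [[wx, wy, wz], ...]}. A call has 1 to 20 rows; each row is the pose to reach, as a shift and turn from the pose commanded when the call began, along the tool's axes at that moment; what a row does not reach only later rows make up. A row lasts 1/8 s, in which the tool goes at most 62.5 mm and 10.7 degrees, less where a joint would pass 70% of its speed; a pose out of reach is approached as far as the arm can. A call with a gripper value outside its range is refused whole. The fingers move at their own pace and stop on an object; "newtons" is the grip in N (left out, the last holds). Time passes only in rows, so rows that repeat a pose let the fingers close. It gives the time, the measured TCP pose, the force, the opening and the grip force at its end, in the units of the state.
- monitor.observe(): the state, without advancing time (a new reading comes with each control period).
- vision.capture(name): name is "side" or "top" or "wrist"; returns the picture (480x640x3 uint8, red, green, blue); there is no depth.
- vision.camera_params(name): a dict with "fx", "fy", "cx", "cy" (pixels), "world_from_camera" (4x4, takes a point from camera to world coordinates). Camera axes: x right, y down, z forward; pixel columns grow to the right and rows downward; lengths in m; the calibration is good to about 2 mm. A picture is of the moment at which its call begins: read the wrist's pose just before it. camera_params takes no time and is no camera call; for the wrist camera it gives the pose at the moment of the call.
- env.job_done(): hands the job in; it is judged then, once.
The state is a dict: "time_s": time; "joint_positions": joint angles; "dq": joint speeds; "effort": joint torques, N m; "position": TCP position; "ee_rot": TCP orientation; "wrist_force": force on the tool from outside, world axes, zero at the start; "wrist_torque": the same for the moment, N m; "gripper_width": opening from 0.0 (shut) to 1.0 (fully open); "finger_force": force on a finger pad.
Only numpy, scipy, OpenCV 4.12 (cv2) and the standard library are available. Lean on these libraries where they do the work, as an engineer would, in place of code of your own. Each camera call takes 0.05 s, during which the arm holds its last target. There are 200 camera calls.

## Working session

There is one attempt and no reset: what is moved stays moved. The work goes in short steps, Python scripts to look and compute and a tool call to move; the robot and the scene stay as the last step left them, time stands still between calls to the robot, and variables do not carry over. Pictures are saved under pics/ and viewed, at most 10 in all, crops included, and the job is handed in when it is done.

Besides the shell and the picture viewer there is one more tool, called as name(argument=value, ...), one argument or row to a line, values as JSON. send_rows: Moves the arm, as the interface text tells. Its arguments: {"type":"object","properties":{"hand":{"type":"array","items":{"type":"number"}},"xyz":{"type":"array","items":{"type":"array","items":{"type":"number"}}},"twist":{"type":"array","items":{"type":"array","items":{"type":"number"}}},"newtons":{"type":"number"}},"required":["hand","xyz","twist"]}

```bash
mkdir -p pics; cat > h.py <<'E'
import numpy as np, cv2
from plant import monitor, vision, env
def ray(p,u,v):
    T=np.array(p["world_from_camera"]); d=T[:3,:3]@np.array([(u-p["cx"])/p["fx"],(v-p["cy"])/p["fy"],1.]); return T[:3,3],d
def onz(p,u,v,z):
    o,d=ray(p,u,v); return o+d*(z-o[2])/d[2]
def proj(p,X):
    T=np.array(p["world_from_camera"]); c=T[:3,:3].T@(np.array(X)-T[:3,3]); return np.array([p["fx"]*c[0]/c[2]+p["cx"],p["fy"]*c[1]/c[2]+p["cy"]])
def blobs(im,lo,hi,amin=15):
    h=cv2.cvtColor(im,cv2.COLOR_RGB2HSV); m=cv2.inRange(h,lo,hi)
    n,l,s,c=cv2.connectedComponentsWithStats(m); return [(s[i,4],s[i,:4].tolist(),c[i].round(1).tolist()) for i in range(1,n) if s[i,4]>=amin]
COL={'blue':((100,120,50),(125,255,255)),'red':((0,150,80),(6,255,255)),'yellow':((22,130,120),(34,255,255)),'green':((40,80,40),(85,255,255))}
E
python3 - <<'E'
from h import *
s=monitor.observe(); print(s)
for n in ("top","side"):
    im=vision.capture(n); p=vision.camera_params(n); cv2.imwrite(f"pics/{n}0.png",im[:,:,::-1])
    print(n,np.round(p["world_from_camera"],3).tolist(),p["fx"],p["cx"],p["cy"])
    for k,(a,b) in COL.items(): print(k,blobs(im,a,b))
E
```

```text
{'time_s': 0.0, 'joint_positions': array([ 1.1124163 ,  0.33288365, -0.06467489,  1.46095805,  0.02161719,
        1.34989845, -0.08845956]), 'dq': array([ 0.00068493,  0.00115394,  0.00065714,  0.00092076,  0.00144127,
       -0.00095225,  0.00046005]), 'effort': array([-7.21132510e-04, -6.23257899e+01,  2.42493051e-02, -3.89899242e+01,
       -6.13353588e-02,  3.97680828e-02,  1.67797639e-04]), 'position': array([ 0.26364371, -0.56626336,  0.23873852]), 'ee_rot': array([ 9.76350959e-01,  2.16190373e-01, -2.01831562e-04, -6.97218357e-04]), 'wrist_force': array([ 0.38372386, -0.39484148,  0.6858159 ]), 'wrist_torque': array([-0.01459968, -0.02353366,  0.00082448]), 'finger_force': 0.0, 'gripper_width': 1.0004053880979786}
top [[-0.018, -0.981, 0.191, 0.324], [-0.999, 0.013, -0.03, -0.128], [0.027, -0.192, -0.981, 0.956], [0.0, 0.0, 0.0, 1.0]] 526.8554970590237 320.17875201268777 235.5752002705299
blue [(np.int32(604), [369, 228, 28, 28], [382.4, 241.3])]
red [(np.int32(107), [350, 271, 14, 14], [356.9, 277.6])]
yellow [(np.int32(705), [0, 173, 35, 27], [14.8, 185.1]), (np.int32(552),
[... 157 characters left out ...]
45, -0.405, 0.53, 0.052], [-0.667, 0.439, -0.602, 0.367], [0.011, -0.802, -0.597, 0.659], [0.0, 0.0, 0.0, 1.0]] 502.90184184352154 317.59641317176147 246.30056748672553
blue [(np.int32(80), [496, 34, 10, 16], [501.2, 42.5]), (np.int32(35), [558, 82, 13, 5], [564.2, 84.0]), (np.int32(61), [472, 87, 13, 11], [478.0, 91.8]), (np.int32(59), [458, 89, 13, 10], [464.7, 93.0]), (np.int32(287), [361, 205, 24, 16], [372.1, 212.3])]
red [(np.int32(63), [379, 236, 9, 9], [382.9, 239.5])]
yellow [(np.int32(24), [344, 242, 6, 5], [346.5, 244.0]), (np.int32(396), [0, 436, 16, 37], [6.0, 450.2]), (np.int32(542), [90, 448, 36, 32], [108.7, 465.5])]
green [(np.int32(553), [302, 309, 26, 27], [314.5, 322.0])]
```

View pics/top0.png

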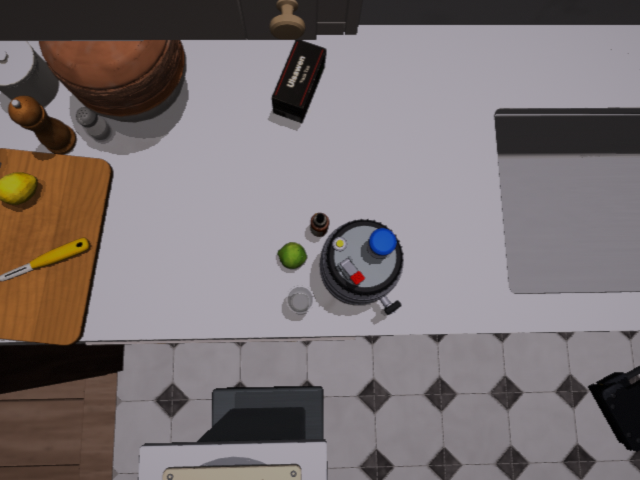

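View pics/side0.png

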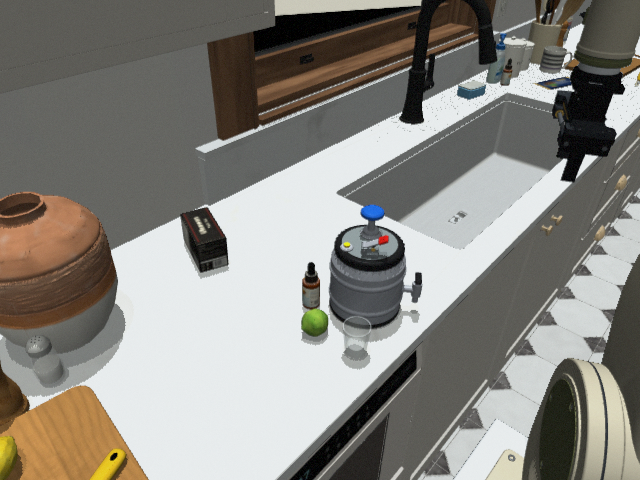

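The top view shows the keg at about (362,260), the blue knob at (382,241), the red tip at (357,277) and the pin at (339,243). The tap points down and to the right at (390,306). The side view shows the knob at (372,212), the red tip at (383,240) and the pin at (346,244).

```bash
cat > m.py <<'E'
from h import *
from scipy.spatial.transform import Rotation as R
def tri(a,b):
    (o1,d1),(o2,d2)=a,b; A=np.stack([d1,-d2],1); t=np.linalg.lstsq(A,o2-o1,rcond=None)[0]
    x,y=o1+d1*t[0],o2+d2*t[1]; return (x+y)/2,np.linalg.norm(x-y)
E
python3 - <<'E'
from m import *
P={n:vision.camera_params(n) for n in("top","side")}
px={'knob':((382.4,241.3),(372.1,212.3)),'red':((356.9,277.6),(382.9,239.5)),'pin':((339.4,243.1),(346.5,244))}
X={}
for k,(a,b) in px.items():
    X[k],g=tri(ray(P['top'],*a),ray(P['side'],*b)); print(k,X[k].round(4),g.round(4))
kn=onz(P['top'],382.4,241.3,.197); ks=onz(P['side'],372.1,211,.197); pin=onz(P['top'],339.4,243.1,.155);pis=onz(P['side'],346.5,244,.155)
print(kn,ks,pin,pis)
for k,p in ((kn,pin),(ks,pis),((kn+ks)/2,(pin+pis)/2)):
    d=(p-k)[:2]; l=np.array([38,48.]); yaw=np.arctan2(d[1],d[0])-np.arctan2(48,38)
    c,s=np.cos(yaw),np.sin(yaw);M=np.array([[c,-s],[s,c]]); o=((k+p)[:2]/2-M@np.array([19,-2])/1000)
    print('yaw',yaw,'dist',np.linalg.norm(d),'org',o,'knob',o+M@[0,-.026],'ventshut',o+M@[-.026,.034],'hinge',o+M@[.008,.034],'red in keg',M.T@(X['red'][:2]-o))
s=monitor.observe(); r=R.from_quat(s['ee_rot']); print(r.as_matrix().round(3))
E
```

```text
knob [ 0.4644 -0.2431  0.1889] 0.0016
red [ 0.4122 -0.2045  0.1771] 0.0017
pin [ 0.469  -0.1816  0.152 ] 0.0014
[ 0.46220068 -0.24228583  0.197     ] [ 0.46038029 -0.23552694  0.197     ] [ 0.46791925 -0.1817179   0.155     ] [ 0.46723032 -0.17807674  0.155     ]
yaw 0.5755022711281149 dist 0.0608372911200095 org [ 0.44803199 -0.2206649 ] knob [ 0.46218265 -0.24247679] ventshut [ 0.40771538 -0.20629231] hinge [ 0.43623863 -0.1877876 ] red in keg [-0.0212833   0.03302732]
yaw 0.5509649614756186 dist 0.057857137733839 org [ 0.44656991 -0.21504448] knob [ 0.46018116 -0.237197  ] ventshut [ 0.40661807 -0.19968706] hinge [ 0.43558674 -0.18188774] red in keg [-0.02378383  0.02694108]
yaw 0.5635416704118269 dist 0.05934275083055211 org [ 0.44730227 -0.21786061] knob [ 0.46119104 -0.23984019] ventshut [ 0.40716044 -0.20300685] hinge [ 0.43590297 -0.18484461] red in keg [-0.02255792  0.03000993]
[[ 0.907  0.422 -0.001]
 [ 0.422 -0.907  0.001]
 [-0.    -0.001 -1.   ]]
```

send_rows(
  hand=[1, 1, 1, 1, 1, 1, 1, 1, 1, 1, 1, 1],
  xyz=[
    [3, -3, -4],
    [7, -6.5, -4],
    [11, -10, -4],
    [15, -14, -4],
    [19, -18, -4],
    [23, -21.5, -4],
    [26, -24.5, -4],
    [28.5, -26.5, -4],
    [28.5, -26.5, -4],
    [28.5, -26.5, -4],
    [28.5, -26.5, -4],
    [28.5, -26.5, -4],
  ],
  twist=[
    [0, 0, 0],
    [0, 0, 0],
    [0, 0, 0],
    [0, 0, 0],
    [0, 0, 0],
    [0, 0, 0],
    [0, 0, 0],
    [0, 0, 0],
    [0, 0, 0],
    [0, 0, 0],
    [0, 0, 0],
    [0, 0, 0],
  ],
)

```text
time_s: 1.6
position: [0.41, -0.2067, 0.2795]
ee_rot: [0.977, 0.216, -0.0, -0.0]
wrist_force: [-0.4, 0.7, 0.8]
gripper_width: 0.006
finger_force: 0.0
```

```bash
python3 - <<'E'
from m import *
s=monitor.observe(); print(s['time_s'],s['position'],s['wrist_force'],R.from_quat(s['ee_rot']).as_matrix().round(3).tolist())
p=vision.camera_params("wrist"); im=vision.capture("wrist"); cv2.imwrite("pics/w1.png",im[:,:,::-1])
for k,(a,b) in COL.items(): print(k,blobs(im,a,b))
for nm,X in (('knob',(.4622,-.2424,.198)),('pin',(.468,-.1817,.155)),('shutvent',(.4077,-.2063,.166))): print(nm,proj(p,X))
tip=s['position']+R.from_quat(s['ee_rot']).apply([0,0,.017]); print('tip',tip,proj(p,tip))
for (a,b) in [COL['blue']]:
  for bl in blobs(im,a,b,200): print('knob',onz(p,*bl[2],.197))
for bl in blobs(im,*COL['yellow'],50): print('pin',onz(p,*bl[2],.155))
for bl in blobs(im,*COL['red'],100): print('red',onz(p,*bl[2],.177))
E
```

```text
1.6 [ 0.41003088 -0.20674232  0.2794556 ] [-0.40283946  0.68819988  0.8302384 ] [[0.907, 0.421, -0.0], [0.421, -0.907, 0.0], [-0.0, -0.0, -1.0]]
blue [(np.int32(4267), [384, 170, 75, 73], [421.4, 205.7])]
red [(np.int32(727), [304, 238, 32, 29], [320.1, 252.7])]
yellow [(np.int32(122), [316, 136, 17, 19], [323.4, 146.5])]
green [(np.int32(1833), [219, 66, 54, 55], [243.6, 96.4])]
knob [424.58174275 210.19732183]
pin [326.157556   144.98728703]
shutvent [321.08131569 251.92385321]
tip [ 0.41002875 -0.20674118  0.2624556 ] [323.3696514  320.23434417]
knob [ 0.46353786 -0.23996264  0.197     ]
pin [ 0.46647393 -0.1805556   0.155     ]
red [ 0.41032581 -0.20448162  0.177     ]
```

View pics/w1.png

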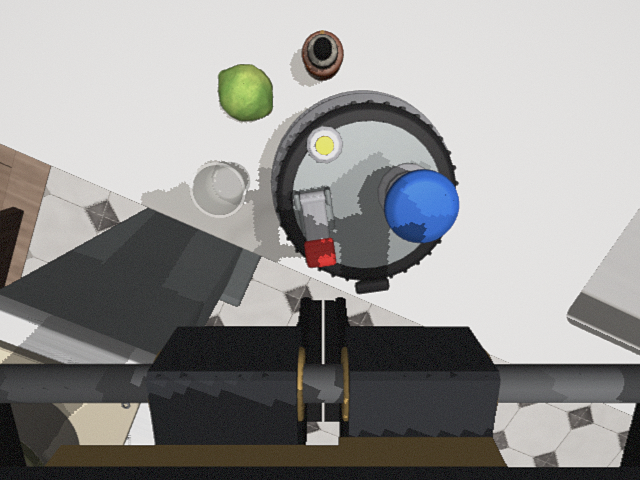

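The wrist view shows the red pad at (320,253), the knob at (421,206) and the pin at (323,146), which agrees with the top view to within 2 mm. The fingertips are shut and above the pad, so I'll press it down now.

send_rows(
  hand=[1, 1, 1, 1, 1, 1, 1, 1, 1, 1, 1, 1],
  xyz=[
    [0, -0.1, 3],
    [0, -0.1, 6],
    [0, -0.1, 7],
    [0, -0.1, 7.5],
    [0, -0.1, 8],
    [0, -0.1, 8.5],
    [0, -0.1, 9],
    [0, -0.1, 9.3],
    [0, -0.1, 9.6],
    [0, -0.1, 9.8],
    [0, -0.1, 9.8],
    [0, -0.1, 9.8],
  ],
  twist=[
    [0, 0, 0],
    [0, 0, 0],
    [0, 0, 0],
    [0, 0, 0],
    [0, 0, 0],
    [0, 0, 0],
    [0, 0, 0],
    [0, 0, 0],
    [0, 0, 0],
    [0, 0, 0],
    [0, 0, 0],
    [0, 0, 0],
  ],
)

```text
time_s: 3.15
position: [0.4101, -0.2053, 0.183]
ee_rot: [0.976, 0.216, 0.0, 0.0]
wrist_force: [-6.3, 2.0, 17.2]
gripper_width: 0.004
finger_force: 8.3
```

send_rows(
  hand=[1, 1, 1, 1, 1, 1, 1, 1],
  xyz=[
    [0, 0, -1.5],
    [0, 0, -5],
    [0, 0, -7],
    [1, 2, -7],
    [2.5, 4, -7],
    [3.3, 5.5, -7],
    [3.3, 5.5, -7],
    [3.3, 5.5, -7],
  ],
  twist=[
    [0, 0, 0],
    [0, 0, 0],
    [0, 0, 0],
    [0, 0, 0],
    [0, 0, 0],
    [0, 0, 0],
    [0, 0, 0],
    [0, 0, 0],
  ],
)

```text
time_s: 4.15
position: [0.4627, -0.2406, 0.2516]
ee_rot: [0.976, 0.216, -0.0, -0.0]
wrist_force: [-0.0, 0.4, -1.0]
gripper_width: 0.0
finger_force: 0.0
```

```bash
python3 - <<'E'
from m import *
s=monitor.observe(); print(s['time_s'],s['position'],s['wrist_force'])
for n in("wrist","side"):
    p=vision.camera_params(n); im=vision.capture(n); cv2.imwrite(f"pics/{n}2.png",im[:,:,::-1])
    for k in('blue','red','yellow'):
        print(n,k,[(b[0],b[2],onz(p,*b[2],{'blue':.197,'red':.166,'yellow':.155}[k]).round(4)) for b in blobs(im,*COL[k],20)])
    if n=="side": S=cv2.resize(im[190:340,280:440],None,fx=3.7,fy=3.7)
    else: W=cv2.resize(im,(480,360))
S=cv2.resize(S,(310,290)); c=np.zeros((360,790,3),np.uint8); c[:,:480]=W; c[:290,480:]=S; cv2.imwrite("pics/c2.png",c[:,:,::-1])
E
```

```text
4.15 [ 0.4627475  -0.24062875  0.25162924] [-0.01004354  0.37155017 -1.017856  ]
wrist blue [(np.int32(4002), [326.0, 276.4], array([ 0.4676, -0.2398,  0.197 ]))]
wrist red [(np.int32(478), [232.8, 316.7], array([ 0.4101, -0.2061,  0.166 ]))]
wrist yellow [(np.int32(289), [232.5, 208.5], array([ 0.4678, -0.1809,  0.155 ]))]
side blue [(np.int32(82), [501.1, 42.6], array([ 0.7779, -1.3916,  0.197 ])), (np.int32(62), [567.1, 82.6], array([ 0.4596, -1.1333,  0.197 ])), (np.int32(104), [472.9, 92.3], array([ 0.6138, -0.8813,  0.197 ])), (np.int32(283), [372.2, 212.3], array([ 0.4578, -0.2324,  0.197 ]))]
side red [(np.int32(62), [384.9, 247.3], array([ 0.406 , -0.2018,  0.166 ]))]
side yellow [(np.int32(25), [346.4, 244.1], array([ 0.4672, -0.1777,  0.155 ])), (np.int32(414), [6.2, 450.5], array([0.4998, 0.3617, 0.155 ])), (np.int32(547), [108.7, 465.5], array([0.4028, 0.2968, 0.155 ]))]
```

View pics/c2.png

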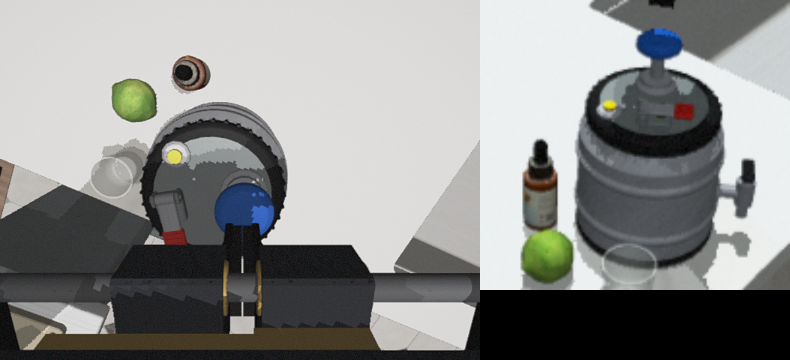

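The lever now lies flat, with the pad at (684,112) in the crop, and nothing else has moved. The fingers are centred over the knob, so I'll make the first stroke.

send_rows(
  hand=[1, 1, 1, 1, 1, 1, 1, 1],
  xyz=[
    [0, 0, 3],
    [0, 0, 3.8],
    [0, 0, 4.6],
    [0, 0, 5.4],
    [0, 0, 6.1],
    [0, 0, 6.45],
    [0, 0, 6.45],
    [0, 0, 6.45],
  ],
  twist=[
    [0, 0, 0],
    [0, 0, 0],
    [0, 0, 0],
    [0, 0, 0],
    [0, 0, 0],
    [0, 0, 0],
    [0, 0, 0],
    [0, 0, 0],
  ],
)

```text
time_s: 5.25
position: [0.4628, -0.2409, 0.1892]
ee_rot: [0.976, 0.216, -0.0, 0.0]
wrist_force: [-7.7, 2.9, 13.9]
gripper_width: 0.009
finger_force: 7.0
```

send_rows(
  hand=[1, 1, 1, 1, 1, 1, 1, 1, 1, 1, 1, 1, 1, 1, 1],
  xyz=[
    [0, 0, 0.1],
    [0, 0, -1],
    [0, 0, -2.2],
    [0, 0, -3.4],
    [0, 0, -3.4],
    [0, 0, -2.6],
    [0, 0, -1.9],
    [0, 0, -1.2],
    [0, 0, -0.5],
    [0, 0, 0.1],
    [0, 0, 0.1],
    [0, 0, 0.1],
    [0, 0, -1.5],
    [0, 0, -3.4],
    [0, 0, -3.4],
  ],
  twist=[
    [0, 0, 0],
    [0, 0, 0],
    [0, 0, 0],
    [0, 0, 0],
    [0, 0, 0],
    [0, 0, 0],
    [0, 0, 0],
    [0, 0, 0],
    [0, 0, 0],
    [0, 0, 0],
    [0, 0, 0],
    [0, 0, 0],
    [0, 0, 0],
    [0, 0, 0],
    [0, 0, 0],
  ],
)

```text
time_s: 7.12
position: [0.4633, -0.2412, 0.2211]
ee_rot: [0.976, 0.216, 0.0, 0.0]
wrist_force: [0.1, 0.0, -0.4]
gripper_width: -0.001
finger_force: 0.0
```

```bash
cat > chk.py <<'E'
from m import *
import sys
s=monitor.observe(); print(s['time_s'],s['position'],s['wrist_force'])
P={n:vision.camera_params(n) for n in("wrist","side")}; I={n:vision.capture(n) for n in P}
for n in P:
    for k in('blue','red','yellow','green'): print(n,k,[(b[0],b[2]) for b in blobs(I[n],*COL[k],8) if n=="wrist" or (280<b[2][0]<440 and 190<b[2][1]<340)])
y={n:[b for b in blobs(I[n],*COL['yellow'],8) if n=="wrist" or 280<b[2][0]<440] for n in P}
try: print('pin',tri(*[ray(P[n],*max(y[n])[2]) for n in P]))
except Exception as e: print(e)
S=cv2.resize(I["side"][190:340,280:440],(640,600),interpolation=cv2.INTER_CUBIC); cv2.imwrite(f"pics/s{sys.argv[1]}.png",S[:,:,::-1])
E
python3 chk.py 3
```

```text
7.125 [ 0.46332117 -0.24119669  0.22110362] [ 0.1257922   0.01160074 -0.41400032]
wrist blue [(np.int32(3569), [324.6, 294.7])]
wrist red []
wrist yellow [(np.int32(408), [213.7, 227.5])]
wrist green [(np.int32(2163), [163.0, 142.5]), (np.int32(50), [160.4, 130.3])]
side blue [(np.int32(235), [372.0, 213.4])]
side red [(np.int32(62), [384.8, 247.7])]
side yellow [(np.int32(25), [346.6, 238.9])]
side green [(np.int32(558), [314.5, 322.0])]
pin (array([ 0.46811833, -0.18012075,  0.16426329]), np.float64(0.0017212324338312423))
```

The pin has risen about 12 mm and the keg hasn't moved. I'll make three more strokes.

send_rows(
  hand=[1, 1, 1, 1, 1, 1, 1, 1, 1, 1, 1, 1, 1, 1, 1, 1, 1, 1, 1, 1],
  xyz=[
    [0, 0, 0.8],
    [0, 0, 1.5],
    [0, 0, 2.2],
    [0, 0, 2.9],
    [0, 0, 3.5],
    [0, 0, 3.5],
    [0, 0, 3.5],
    [0, 0, 1.9],
    [0, 0, 0],
    [0, 0, 0],
    [0, 0, 0.8],
    [0, 0, 1.5],
    [0, 0, 2.2],
    [0, 0, 2.9],
    [0, 0, 3.5],
    [0, 0, 3.5],
    [0, 0, 3.5],
    [0, 0, 1.9],
    [0, 0, 0],
    [0, 0, 0],
  ],
  twist=[
    [0, 0, 0],
    [0, 0, 0],
    [0, 0, 0],
    [0, 0, 0],
    [0, 0, 0],
    [0, 0, 0],
    [0, 0, 0],
    [0, 0, 0],
    [0, 0, 0],
    [0, 0, 0],
    [0, 0, 0],
    [0, 0, 0],
    [0, 0, 0],
    [0, 0, 0],
    [0, 0, 0],
    [0, 0, 0],
    [0, 0, 0],
    [0, 0, 0],
    [0, 0, 0],
    [0, 0, 0],
  ],
)

```text
time_s: 9.72
position: [0.4631, -0.2411, 0.2205]
ee_rot: [0.976, 0.216, 0.0, 0.0]
wrist_force: [0.4, 0.3, -1.3]
gripper_width: 0.005
finger_force: 0.0
```

send_rows(
  hand=[1, 1, 1, 1, 1, 1, 1, 1, 1, 1, 1, 1],
  xyz=[
    [0, 0, 0.8],
    [0, 0, 1.5],
    [0, 0, 2.2],
    [0, 0, 2.9],
    [0, 0, 3.5],
    [0, 0, 3.5],
    [0, 0, 3.5],
    [0, 0, 1.9],
    [0, 0, 0],
    [0, 0, -4],
    [0, 0, -8],
    [0, 0, -8],
  ],
  twist=[
    [0, 0, 0],
    [0, 0, 0],
    [0, 0, 0],
    [0, 0, 0],
    [0, 0, 0],
    [0, 0, 0],
    [0, 0, 0],
    [0, 0, 0],
    [0, 0, 0],
    [0, 0, 0],
    [0, 0, 0],
    [0, 0, 0],
  ],
)

```text
time_s: 11.22
position: [0.4638, -0.2414, 0.302]
ee_rot: [0.976, 0.216, 0.001, 0.001]
wrist_force: [0.5, -0.0, -0.1]
gripper_width: 0.006
finger_force: 0.0
```

```bash
python3 chk.py 4
```

```text
11.225 [ 0.4638211  -0.24135289  0.30196452] [ 0.45582294 -0.04766414 -0.08355894]
wrist blue [(np.int32(3248), [322.8, 252.4])]
wrist red [(np.int32(443), [244.7, 287.4])]
wrist yellow [(np.int32(242), [239.5, 199.8])]
wrist green [(np.int32(1414), [192.5, 136.7]), (np.int32(29), [192.2, 126.1]), (np.int32(12), [247.8, 188.4])]
side blue [(np.int32(281), [372.2, 212.3])]
side red [(np.int32(64), [385.0, 247.4])]
side yellow [(np.int32(27), [347.0, 233.9])]
side green [(np.int32(10), [347.0, 245.1]), (np.int32(560), [314.5, 321.9])]
pin (array([ 0.46799672, -0.18023746,  0.17450299]), np.float64(0.0016347762911482775))
```

View pics/s4.png

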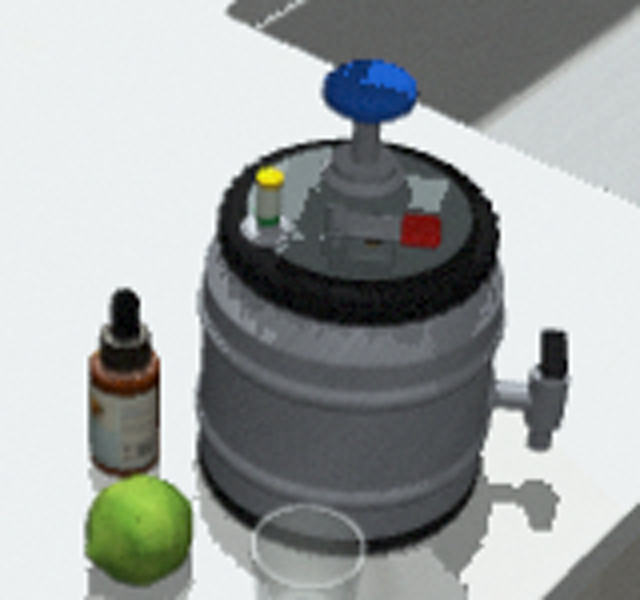

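The pin stands fully out with its top at 174.5 mm, and the green band shows at (268,220). The lever is flat, the knob is up and nothing was displaced, so I'm handing the job in.

```bash
python3 -c "
from plant import env
print(env.job_done())"
```

```text
the job is handed in; nothing more can be done
None
```

The job is done and handed in at about 11 s: the vent lever is flat, five pump strokes brought the pin fully out with its green band showing, the knob is back up, and the last camera check showed nothing moved.

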